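# Lock the key press with the mallet

## Task

Press the hinged cover of the key press down until its catch holds it shut. Then take the mallet from its walnut rest and strike the sprung locking peg on the cover down with the mallet's head until the peg latches fully home; do not push the peg with the gripper. Finally set the mallet gently back in its rest the way it stood, handle in the slot, and leave the barrel, the dish and the spatula where they are.

Things in the scene. Friction and masses are not known exactly. Their poses are not given: they have to be found in the camera images.
- press: Key press, fixed: walnut and steel base 200 x 130 x 30 mm (x, y, z), cork bed with a chrome register key, hinge cheeks (62 mm high) at its +x end, a brass catch block 36 mm wide and 52 mm high at its -x end (x -91 to -75 mm). Origin: centre of the underside; z up. Its aluminium cover is hinged at the +x end; the free edge is at the -x end.
- cover (a joint): Cover's hinge, rad: 0 shut, grows as the free edge rises (starts 0.3 to 0.5). Aluminium plate 140 mm from hinge to free edge, 100 mm wide, 8 mm thick; shut, its top is 54 mm above the bench. Springs lift it again unless pressed down past the snap of its catch (about 9 N near the free edge); caught, it reads under 0.02.
- cover_hinge (a point): Middle of the cover's hinge line: 75 mm along +x of the press's origin and 50 mm above the bench. Its axes are the press's; the hinge line runs along y.
- cover_lip (a point): Point on the top face of the cover, in the middle of its width, 115 mm from the hinge (25 mm in from the free edge): the place to press. Its axes turn with the cover, z out of the top face.
- peg (a joint): Travel in m of the sprung steel locking peg: 0 standing up (start), 0.018 at its stop. It springs back up unless driven past a snap at 0.011; then it latches and rests at about 0.015. Takes 8 to 10 N. It moves at right angles to the cover, straight down when the cover is shut.
- peg_top (a point): Centre of the flat top of the peg's round head (26 mm across, 8 mm thick, 12 mm stem). The peg stands in a brass boss 36 mm across and 14 mm high on the cover, 55 mm from the hinge, mid-width. Cover shut, the top is 97 mm above the bench when up, about 82 mm when home. z axis along the peg, out of the cover.
- mallet: Mallet, 250 g, mostly head: an upright beech cylinder 42 mm across, 70 mm high, flat striking faces at both ends. A brown bar handle 20 mm wide, 24 mm high runs level along the mallet's -x to 175 mm from the head's axis, its centre line 35 mm above the lower face. Origin: centre of the lower striking face; z up through the head.
- mallet_grip (a point): Grip point on the handle's centre line, 55 mm from the head's axis along -x and 35 mm above the lower striking face; the handle there is 20 mm wide along the mallet's y.
- rest: Slotted walnut rest, fixed: board 210 x 80 x 10 mm with, centred 75 mm along -x, an upright slotted block 22 mm thick (x), 64 mm wide (y), top 66 mm above the bench; slot along x, 28 mm wide, floor 32.5 mm above the bench. The mallet's head stands on the board, handle in the slot. Origin: centre of the underside; z up.
- rest_seat (a point): Point on top of the rest's board (10 mm above the bench), 65 mm along +x of the rest's origin, where the mallet's origin belongs, the mallet's x along the rest's x.
- barrel: Black ebonite clarinet barrel standing on end, 66 mm high, 37 mm across; origin: centre of its foot. To be left alone.
- dish: White porcelain dish, 84 mm across, 26 mm high; origin: centre of its foot. To be left alone.
- spatula: Flat pad spatula lying on the bench, 168 mm long, 18 mm wide, 8 mm thick, brass blade and wooden handle; origin near its middle. To be left alone.

How it is judged:
By the outcome, as a careful person would: the job done as asked, in the order asked, and still so for the second after the job is handed in, with the robot touching nothing.
It also fails if it takes over 64 s, if anything falls off the work surface, if the arm or the gripper's body presses on something with over 40 N, if the wrist force passes 120 N, or if a joint passes its speed limit or range.

## Robot

A 6-joint arm with a two-finger parallel gripper is mounted at the origin on the work surface. World frame = base frame: x ahead of the robot, y to its left, z up, the work surface at z = 0. Lengths are in m, angles in rad, forces in N, time in s.
With the tool pointing down it reaches from about 0.325 to 0.9 m from the base axis. Payload 6.1 kg.
Tool frame: the origin (TCP) lies on the front face of the gripper's body, between the roots of the fingers; the fingertips stand bot.tip_extent ahead of it and the grasp point (between the pads) lies 54 mm ahead of it (bot.tip_extent is the distance from the TCP to the fingertips, in m); z points along the fingers, y is the line along which they close (so a half turn about z gives the same grasp; the last joint's range is limited). The gripper opens to 85 mm and grips with 20 to 120 N. Pads are 22 mm wide; open, the fingers measure 114 mm over their backs; the gripper's body (76 mm by 85 mm) begins 54 mm behind the grasp point. The pads swing forward as they close: fully open they stand 13 mm farther back than shut.
Start: joints at [-1.345, 0.22, 1.526, -0, 1.395, -0.126], TCP at [0.215, -0.587, 0.304] pointing down, gripper open.
Joint ranges: [-2.98, 2.98], [-0.91, 2.08], [0.09, 2.57], [-1.24, 4.39], [0.2, 2.65], [-2.68, 2.68]. Speed limits (rad/s): [2.57, 2.57, 3.01, 3.14, 3.14, 3.14].

## Interface

Orientations are given as a rotation vector (axis times angle).
In Python, from bench import readout, get_image, calibration, finish_job, bot gives the robot as it stands.
- The arm moves only by the tool step_arm, never from a script. Its argument "deltas" is a list of rows, each an object with "translation": the shift along the tool's x, y, z in units of 200 mm (1.0 is 200 mm), a list of three; "rot": the turn, a rotation vector about the tool's x, y, z in units of 2 rad (1.0 is 2 rad), a list of three. In form: [{"translation": [dx, dy, dz], "rot": [wx, wy, wz]}, ...]. A call has 1 to 12 rows; each row is the pose to reach, as a shift and turn from the pose commanded when the call began, along the tool's axes at that moment; what a row does not reach only later rows make up. A row lasts 1/10 s, in which the tool goes at most 50 mm and 8.59 degrees, less where a joint would pass 70% of its speed; a pose out of reach is approached as far as the arm can. A call with a number of a shift or a turn outside -1 to 1 is refused whole. A call with a gripper value outside its range is refused whole. "jaw" is the opening, from -1 (shut) to 1 (fully open), set as the call begins (left out, the last holds). The fingers move at their own pace and stop on an object; "force" is the grip in N (left out, the last holds). Time passes only in rows, so rows that repeat a pose let the fingers close. It gives the time, the measured TCP pose, the force, the opening and the grip force at its end, in the units of the state.
- readout.observe(): the state, without advancing time (a new reading comes with each control period).
- get_image(name): name is "side" or "top" or "wrist"; returns the picture (420x560x3 uint8, blue, green, red); there is no depth.
- calibration(name): a dict with "fx", "fy", "cx", "cy" (pixels), "T" (4x4, takes a point from camera to world coordinates); the wrist camera has in their place "mount" (4x4, takes a point from camera to tool coordinates, whose origin is the TCP and whose axes are the flange's). Camera axes: x right, y up, looking along -z (the intrinsics and any distortion apply to the point x, -y, -z); pixel columns grow to the right and rows downward; lengths in m; the calibration is good to about 2 mm. A picture is of the moment at which its call begins: read the wrist's pose just before it. calibration takes no time and is no camera call.
- finish_job(): hands the job in; it is judged then, once.
The state is a dict: "time": time; "joint_pos": joint angles; "joint_vel": joint speeds; "effort": joint torques, N m; "tcp_pos": TCP position; "tool_rot": TCP orientation; "contact_force": force on the tool from outside, world axes, zero at the start; "ft_torque": the same for the moment, N m; "grip_width": finger opening in m; "grasp_force": force on a finger pad.
Only numpy, scipy, OpenCV 4.12 (cv2) and the standard library are available. Lean on these libraries where they do the work, as an engineer would, in place of code of your own. Each camera call takes 0.05 s, during which the arm holds its last target. There are 200 camera calls.

## Working session

There is one attempt and no reset: what is moved stays moved. The work goes in short steps, Python scripts to look and compute and a tool call to move; the robot and the scene stay as the last step left them, time stands still between calls to the robot, and variables do not carry over. Pictures are saved under pics/ and viewed, at most 11 in all, crops included, and the job is handed in when it is done.

Besides the shell and the picture viewer there is one more tool, called after "Request:" by a JSON object that holds its "op" and its "data". step_arm: Moves the arm, as the interface text tells. Shifts and turns lie within -1 to 1; 1 stands for 200 mm of shift or 2 rad of turn. Its arguments: {"type":"object","properties":{"deltas":{"type":"array","items":{"type":"object","properties":{"translation":{"type":"array","items":{"type":"number","minimum":-1,"maximum":1}},"rot":{"type":"array","items":{"type":"number","minimum":-1,"maximum":1}}}}},"jaw":{"type":"number"},"force":{"type":"number"}},"required":["deltas"]}

```bash
ls; mkdir -p pics; python3 - <<'E'
from bench import readout,get_image,calibration,bot
import cv2,numpy as np
np.set_printoptions(precision=4,suppress=True)
print(readout.observe(),bot.tip_extent)
for n in("side","top","wrist"):
    cv2.imwrite(f"pics/{n}0.png",get_image(n)); print(n,calibration(n))
E
```

```text
pics
{'time': 0.0, 'joint_pos': array([-1.3451,  0.2212,  1.5276, -0.    ,  1.3947, -0.1261]), 'joint_vel': array([0.    , 0.0005, 0.0002, 0.0003, 0.0007, 0.0008]), 'effort': array([  0.0009, -49.6897, -38.9394,  -0.0001,   0.011 ,   0.    ]), 'tcp_pos': array([ 0.2152, -0.5863,  0.3028]), 'tool_rot': array([-3.0912, -0.5494,  0.0002]), 'contact_force': array([-0.5252,  0.4344, -0.1173]), 'ft_torque': array([ 0.0201, -0.0362,  0.037 ]), 'grasp_force': 0.0, 'grip_width': 0.08535904275605168} 0.0726
side {'fx': 397.3539385018067, 'fy': 397.3539385018067, 'cx': 275.04753424313844, 'cy': 215.80995589953756, 'T': array([[ 0.7059,  0.3585, -0.6109,  0.2099],
       [-0.7083,  0.3593, -0.6076, -0.3967],
       [ 0.0017,  0.8616,  0.5076,  0.4287],
       [ 0.    ,  0.    ,  0.    ,  1.    ]])}
top {'fx': 540.5536839796042, 'fy': 540.5536839796042, 'cx': 277.5536379380491, 'cy': 203.38377614897422, 'T': array([[-0.0163,  0.9879, -0.1543,  0.4507],
       [-0.9996, -0.0196, -0.0197, -0.0092],
       [-0.0225,  0.154 ,  0.9878,  1.0772],
       [ 0.    ,  0.    ,  0.    ,  1.    ]])}
wrist {'fx': 355.2290704431991, 'fy': 355.2290704431991, 'cx': 281.8805514831404, 'cy': 214.32684407595826, 'mount': array([[ 0.0003,  0.9504,  0.3111,  0.0786],
       [ 1.    , -0.0003, -0.    , -0.0002],
       [ 0.0001,  0.3111, -0.9504, -0.0703],
       [ 0.    ,  0.    ,  0.    ,  1.    ]])}
```

View pics/side0.png

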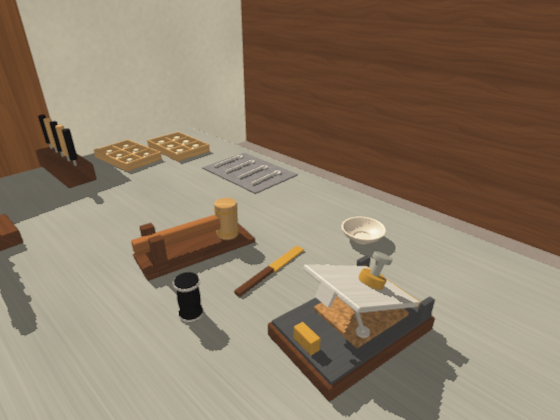

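View pics/top0.png

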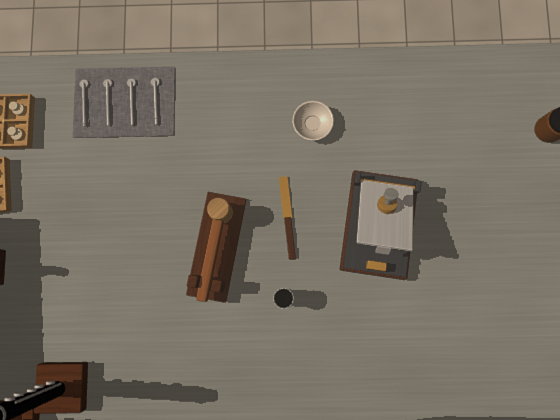

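The side view shows the press at (350,315), the rest with the mallet head at (227,218), the barrel at (188,297), the spatula and the dish. In the top view the press is at (380,225), the mallet head at (220,210) and the handle runs down to (205,298). The press's hinge end and the mallet's head both point to +x.

```bash
python3 - <<'E'
import cv2,numpy as np
t=cv2.imread("pics/top0.png");s=cv2.imread("pics/side0.png")
def c(im,x,y,w=133,h=100): return cv2.resize(im[y:y+h,x:x+w],(399,300),interpolation=cv2.INTER_CUBIC)
o=np.vstack([np.hstack([c(t,320,165,160,120),c(t,150,185,160,120)]),np.hstack([c(s,260,240,187,140),c(s,120,185,160,120)])])
cv2.imwrite("pics/z0.png",o)
E
cat > h.py <<'E'
import numpy as np,cv2
from scipy.spatial.transform import Rotation as R
from bench import calibration,readout,get_image
np.set_printoptions(precision=4,suppress=True)
def cam(n,st=None):
    c=calibration(n)
    if n=="wrist":
        M=np.eye(4);M[:3,:3]=R.from_rotvec(st["tool_rot"]).as_matrix();M[:3,3]=st["tcp_pos"];T=M@c["mount"]
    else:T=c["T"]
    return c,T
def ray(C,px):
    c,T=C;d=np.array([(px[0]-c["cx"])/c["fx"],-(px[1]-c["cy"])/c["fy"],-1.])
    d=T[:3,:3]@d;return T[:3,3],d/np.linalg.norm(d)
def plane(C,px,z):
    o,d=ray(C,px);return o+d*(z-o[2])/d[2]
def tri(*obs):
    A=np.zeros((3,3));b=np.zeros(3);rs=[ray(*o) for o in obs]
    for o,d in rs:
        P=np.eye(3)-np.outer(d,d);A+=P;b+=P@o
    p=np.linalg.solve(A,b)
    return p,max(np.linalg.norm((np.eye(3)-np.outer(d,d))@(p-o)) for o,d in rs)
def proj(C,p):
    c,T=C;q=np.linalg.inv(T)@np.r_[p,1];return np.array([c["cx"]+c["fx"]*q[0]/-q[2],c["cy"]-c["fy"]*q[1]/-q[2]])
E
```

```text
(no output)
```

View pics/z0.png

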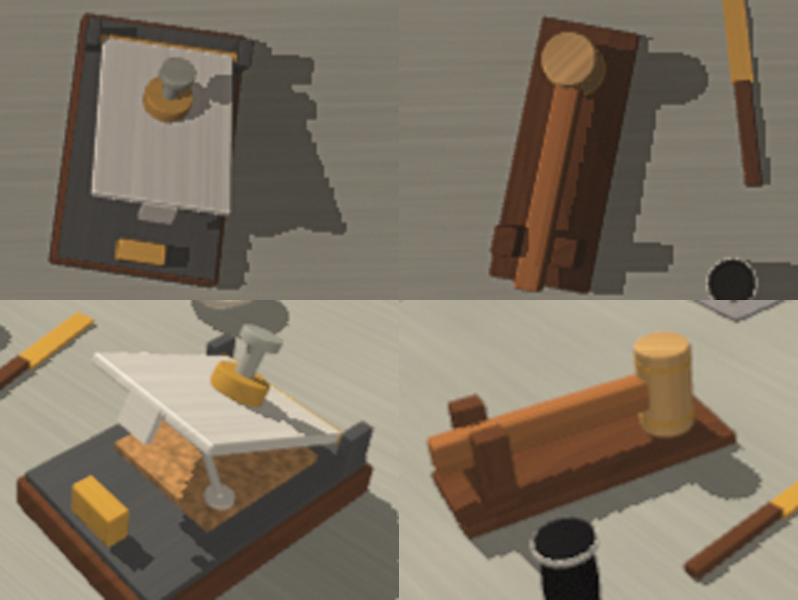

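The zoom shows the cover half open, with the boss at top crop (168,97) and the brass catch at (140,250). The mallet head disc is at crop (569,60), and the handle runs to (530,285) through the slot block.

```bash
python3 - <<'E'
from h import *
t=cam("top");s=cam("side")
T=lambda x,y,x0,y0:(t,(x0+x/2.494,y0+y/2.5))
tp=lambda x,y:T(x,y,320,165); tr=lambda x,y:T(x-399,y,150,185)
sp=lambda x,y:(s,(260+x/2.134,240+(y-300)/2.143)); sr=lambda x,y:(s,(120+(x-399)/2.494,185+(y-300)/2.5))
print("headtop",tri(tr(569,60),sr(663,348)), plane(*tr(569,60),.08))
print("handle end top mid",tri(tr(530,289),sr(438,441)),plane(*tr(530,287),.057))
print("handle near head",plane(*tr(566,88),.057))
for p in [(543,17),(638,36),(590,292),(490,277)]: print("restcorner",plane(*tr(*p),.01))
print("restcorner side",plane(*sr(736,437),.01),plane(*sr(470,530),.01))
for p in [(87,15),(52,262),(217,283),(252,40)]: print("presscorner",plane(*tp(*p),.03))
print("side corner",plane(*sp(18,483),.03),plane(*sp(371,467),.03))
print("block top",plane(*tp(141,249),.052),tri(tp(141,249),sp(103,495)))
print("pegtop",tri(tp(177,68),sp(262,336)))
print("lid corners",tri(tp(93,193),sp(96,355)),tri(tp(229,213),sp(212,451)),tri(tp(101,40),sp(205,355)))
E
```

```text
headtop (array([0.6002, 0.1217, 0.0748]), np.float64(0.0015702367241288836)) [0.5981 0.1219 0.08  ]
handle end top mid (array([0.4317, 0.1529, 0.0577]), np.float64(0.0024450641927285083)) [0.431  0.1541 0.057 ]
handle near head [0.58   0.1272 0.057 ]
restcorner [0.6438 0.1522 0.01  ]
restcorner [0.6268 0.0756 0.01  ]
restcorner [0.4255 0.1146 0.01  ]
restcorner [0.4383 0.1931 0.01  ]
restcorner side [0.6243 0.0682 0.01  ] [0.4261 0.1116 0.01  ]
presscorner [ 0.676  -0.1419  0.03  ]
presscorner [ 0.4829 -0.1077  0.03  ]
presscorner [ 0.4649 -0.2331  0.03  ]
presscorner [ 0.6532 -0.2705  0.03  ]
side corner [ 0.4776 -0.1183  0.03  ] [ 0.6484 -0.2696  0.03  ]
block top [ 0.4908 -0.1728  0.052 ] (array([ 0.4918, -0.1739,  0.0503]), np.float64(0.0012265129158673025))
pegtop (array([ 0.618, -0.195,  0.111]), np.float64(0.0001424834353507886))
lid corners (array([ 0.5298, -0.132 ,  0.1096]), np.float64(0.0012408743293002504)) (array([ 0.5137, -0.2285,  0.1074]), np.float64(0.0009203509124834522)) (array([ 0.6475, -0.1449,  0.0535]), np.float64(0.005292854409704631))
```

```bash
cat >> h.py <<'E'
def rel(p,yawdeg,cmd=None):
    """units of translation/rot from current pose to TCP p, tool down with tool x at yaw"""
    st=readout.observe() if cmd is None else cmd
    M=R.from_rotvec(st["tool_rot"]); y=np.radians(yawdeg)
    G=R.from_euler("z",y)*R.from_euler("x",np.pi)
    print("t",M.inv().apply(np.array(p)-st["tcp_pos"])/.2,"r",(M.inv()*G).as_rotvec()/2)
E
python3 -c "
from h import *
rel([.53,-.181,.29],-10.6); rel([.46,-.25,.3],-10.6)"
```

```text
t [ 2.1755 -1.3604  0.0676] r [-0.0008  0.0001  0.2684]
t [ 1.7281 -1.1572  0.0172] r [-0.0008  0.0001  0.2684]
```

Request:
{"op": "step_arm", "data": {"deltas": [{"translation": [1,-0.63,0],"rot": [0,0,0.268]},{"translation": [1,-0.63,0],"rot": [0,0,0.268]},{"translation": [1,-0.63,0],"rot": [0,0,0.268]},{"translation": [1,-0.63,0],"rot": [0,0,0.268]},{"translation": [1,-0.63,0],"rot": [0,0,0.268]},{"translation": [1,-0.63,0],"rot": [0,0,0.268]},{"translation": [1,-0.63,0],"rot": [0,0,0.268]}], "jaw": -1}}

```text
time: 0.85
tcp_pos: [0.3601, -0.399, 0.3039]
tool_rot: [3.128, -0.285, -0.0]
contact_force: [-0.2, -0.7, 0.1]
grip_width: 0.0002
grasp_force: 0.0
```

```bash
python3 -c "
from h import *
rel([.53,-.181,.29],-10.6)"
```

```text
t [ 0.6385 -1.2255  0.0687] r [0.0002 0.0001 0.0016]
```

Request:
{"op": "step_arm", "data": {"deltas": [{"translation": [0.58,-1,0]},{"translation": [0.58,-1,0]},{"translation": [0.58,-1,0]},{"translation": [0.58,-1,0]},{"translation": [0.58,-1,0]},{"translation": [0.58,-1,0]},{"translation": [0.58,-1,0]}]}}

```text
schema error: expected keys translation, rot
```

```bash
python3 - <<'E'
from h import *
st=readout.observe();print(st["tcp_pos"]);cv2.imwrite("pics/w1.png",get_image("wrist"))
C=cam("wrist",st)
for n,p in dict(lip=[.530,-.181,.105],peg=[.618,-.195,.111],hinge=[.643,-.202,.05],block=[.4915,-.173,.051]).items(): print(n,proj(C,np.array(p)))
rel([.53,-.181,.29],-10.6)
E
```

```text
[ 0.3601 -0.399   0.3039]
lip [-81.2586  21.5497]
peg [-143.5882 -151.8201]
hinge [ -57.6444 -140.8797]
block [-6.4199 85.9135]
t [ 0.6385 -1.2309  0.0683] r [0.0002 0.0002 0.0008]
```

View pics/w1.png

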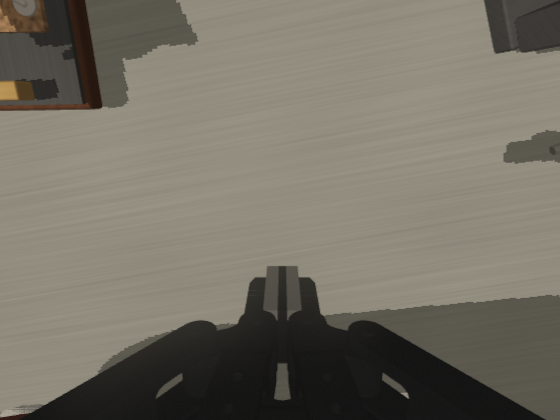

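The move was refused because both keys are needed, so the wrist view is from the old pose. It shows the press corner at (98,107) and nothing else useful.

Request:
{"op": "step_arm", "data": {"deltas": [{"translation": [0.6,-1,0],"rot": [0,0,0]},{"translation": [0.6,-1,0],"rot": [0,0,0]},{"translation": [0.6,-1,0],"rot": [0,0,0]},{"translation": [0.6,-1,0],"rot": [0,0,0]},{"translation": [0.6,-1,0],"rot": [0,0,0]},{"translation": [0.6,-1,0],"rot": [0,0,0]},{"translation": [0.6,-1,0],"rot": [0,0,0]}]}}

```text
time: 1.6
tcp_pos: [0.5141, -0.2258, 0.3035]
tool_rot: [3.128, -0.289, -0.002]
contact_force: [0.6, -0.5, -0.1]
grip_width: -0.0
grasp_force: 0.0
```

```bash
python3 - <<'E'
from h import *
st=readout.observe();print(st["tcp_pos"]);cv2.imwrite("pics/w2.png",get_image("wrist"))
C=cam("wrist",st)
for n,p in dict(lip=[.530,-.181,.105],peg=[.618,-.195,.111],hinge=[.643,-.202,.05],block=[.4915,-.173,.051]).items(): print(n,proj(C,np.array(p)))
rel([.53,-.181,.29],-10.6)
E
```

```text
[ 0.5141 -0.2258  0.3035]
lip [221.1026 193.7561]
peg [209.3887  70.424 ]
hinge [224.42    42.1609]
block [231.5147 218.9588]
t [ 0.0383 -0.2377  0.0675] r [ 0.0002  0.0004 -0.0002]
```

View pics/w2.png

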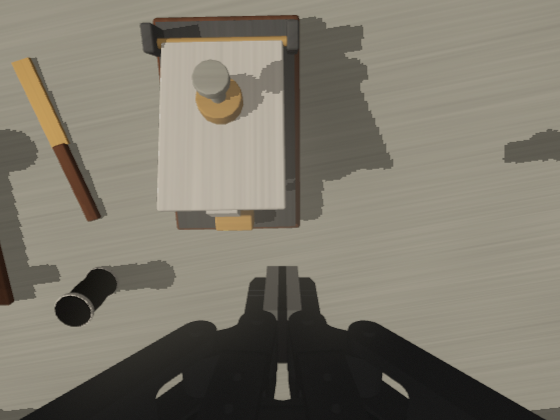

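The wrist view shows the peg head at (211,78), the cover's free edge at row 209 from column 157 to 285, and base corners at (299,228), (299,16) and (177,229).

```bash
python3 - <<'E'
from h import *
st=readout.observe();print(st["tcp_pos"],st["joint_vel"].max());C=cam("wrist",st);t=cam("top");s=cam("side")
for p in [(299,228),(299,16),(177,229),(154,20)]: print("corner",plane(C,p,.03))
T=lambda x,y:(t,(320+x/2.494,165+y/2.5));S=lambda x,y:(s,(260+x/2.134,240+(y-300)/2.143))
print("peg",tri((C,(211,78)),T(177,68)),tri((C,(211,78)),T(177,68),S(262,336)))
print("lid",tri((C,(157,209)),T(93,193)),tri((C,(285,208)),T(229,213)),tri((C,(285,208)),T(229,213),S(212,451)),tri((C,(157,209)),T(93,193),S(96,355)))
print("block",plane(C,(233,230),.05))
E
```

```text
[ 0.5137 -0.2263  0.3035] 0.004780912994023939
corner [ 0.4622 -0.2353  0.03  ]
corner [ 0.6539 -0.2682  0.03  ]
corner [ 0.4844 -0.1113  0.03  ]
corner [ 0.6739 -0.1446  0.03  ]
peg (array([ 0.6151, -0.1953,  0.1133]), np.float64(0.0026241776729715983)) (array([ 0.6153, -0.1955,  0.1128]), np.float64(0.0027168763813991384))
lid (array([ 0.5286, -0.1311,  0.1111]), np.float64(0.00027649040711866593)) (array([ 0.512 , -0.2278,  0.1121]), np.float64(0.00132342671717005)) (array([ 0.512 , -0.2287,  0.1096]), np.float64(0.0016989347132768107)) (array([ 0.5291, -0.1319,  0.1108]), np.float64(0.0018250295717200224))
block [ 0.4795 -0.1721  0.05  ]
```

```bash
python3 -c "
from h import *
rel([.529,-.183,.2],-10.2)"
```

```text
t [ 0.0356 -0.2271  0.5175] r [ 0.0002  0.0004 -0.0037]
```

Request:
{"op": "step_arm", "data": {"deltas": [{"translation": [0.035,-0.23,0.3],"rot": [0,0,-0.004]},{"translation": [0.035,-0.23,0.52],"rot": [0,0,-0.004]},{"translation": [0.035,-0.23,0.52],"rot": [0,0,-0.004]},{"translation": [0.035,-0.23,0.57],"rot": [0,0,-0.004]},{"translation": [0.035,-0.23,0.62],"rot": [0,0,-0.004]},{"translation": [0.035,-0.23,0.67],"rot": [0,0,-0.004]},{"translation": [0.035,-0.23,0.72],"rot": [0,0,-0.004]},{"translation": [0.035,-0.23,0.77],"rot": [0,0,-0.004]},{"translation": [0.035,-0.23,0.8],"rot": [0,0,-0.004]},{"translation": [0.035,-0.23,0.83],"rot": [0,0,-0.004]}]}}

```text
time: 2.65
tcp_pos: [0.5295, -0.181, 0.1376]
tool_rot: [3.129, -0.276, -0.0]
contact_force: [-1.4, -0.5, 2.6]
grip_width: 0.0
grasp_force: 1.3
```

Request:
{"op": "step_arm", "data": {"deltas": [{"translation": [0,0,0.02],"rot": [0,0,0]},{"translation": [0,0,0.035],"rot": [0,0,0]},{"translation": [0,0,0.05],"rot": [0,0,0]},{"translation": [0,0,0.055],"rot": [0,0,0]}]}}

```text
time: 3.05
tcp_pos: [0.5294, -0.1809, 0.1266]
tool_rot: [3.129, -0.276, -0.001]
contact_force: [-2.8, -0.5, 4.0]
grip_width: 0.0002
grasp_force: 1.8
```

Request:
{"op": "step_arm", "data": {"deltas": [{"translation": [0,0,0.01],"rot": [0,0,0]},{"translation": [0,0,0.02],"rot": [0,0,0]},{"translation": [0,0,0.02],"rot": [0,0,0]}]}}

```text
time: 3.35
tcp_pos: [0.5296, -0.181, 0.1261]
tool_rot: [3.129, -0.276, -0.002]
contact_force: [-15.2, 4.1, 28.7]
grip_width: -0.0002
grasp_force: 14.5
```

Request:
{"op": "step_arm", "data": {"deltas": [{"translation": [0,0,-0.1],"rot": [0,0,0]},{"translation": [0,0,-0.35],"rot": [0,0,0]},{"translation": [0,0,-0.6],"rot": [0,0,0]},{"translation": [0,0,-0.83],"rot": [0,0,0]},{"translation": [0,0,-0.83],"rot": [0,0,0]},{"translation": [0,0,-0.83],"rot": [0,0,0]}], "jaw": 0.2}}

```text
time: 3.95
tcp_pos: [0.5305, -0.1811, 0.2905]
tool_rot: [3.128, -0.276, 0.006]
contact_force: [-0.1, 0.7, -0.2]
grip_width: 0.0516
grasp_force: 0.0
```

```bash
python3 - <<'E'
from h import *
st=readout.observe();w=get_image("wrist");t=get_image("top");s=get_image("side")
C=cam("wrist",st);np.save("pics/w3.npy",np.r_[st["tcp_pos"],st["tool_rot"]])
o=np.zeros((600,800,3),np.uint8);o[:420,:560]=w
o[:300,560:]=cv2.resize(t[175:275,335:415],(240,300),interpolation=2);o[300:,400:]=cv2.resize(s[240:380,260:447],(400,300),interpolation=2)
cv2.imwrite("pics/z3.png",o);cv2.imwrite("pics/w3.png",w);cv2.imwrite("pics/t3.png",t);cv2.imwrite("pics/s3.png",s)
print(proj(C,np.array([.588,-.193,.097])),proj(cam("top"),np.array([.588,-.193,.097])),proj(cam("side"),np.array([.588,-.193,.097])))
rel([.5434,.132,.29],-11.2)
E
```

```text
[283.3929 128.1496] [389.1719 209.8007] [367.7522 274.3598]
t [-0.2023 -1.5507 -0.014 ] r [-0.0006  0.0016  0.0097]
```

View pics/z3.png

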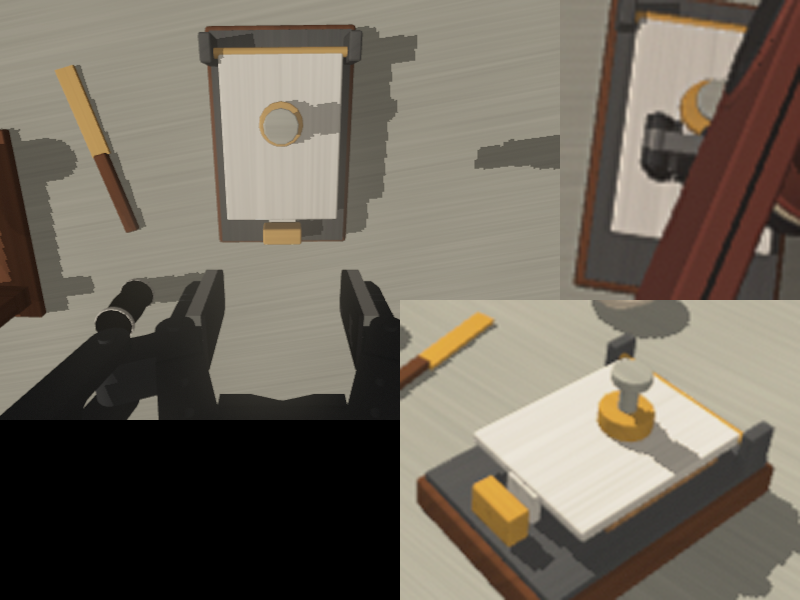

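The cover looks shut. In the wrist view its free edge is at row 219 from column 227 to 340, with the peg head at (281,126); the side crop has the peg head at (632,373) and the near cover corner at (585,533). I'll check the heights.

```bash
python3 - <<'E'
from h import *
p=np.load("pics/w3.npy");C=cam("wrist",dict(tcp_pos=p[:3],tool_rot=p[3:]));s=cam("side")
S=lambda x,y:(s,(260+(x-400)/2.139,240+(y-300)/2.143))
print(tri((C,(341,219)),S(585,533)),tri((C,(227,219)),S(476,433)),"peg",tri((C,(281,126)),S(632,373)))
print(plane(C,(281,126),.097))
E
```

```text
(array([ 0.4976, -0.2295,  0.0586]), np.float64(0.00039074508366302227)) (array([ 0.5156, -0.13  ,  0.0557]), np.float64(0.001692859949809821)) peg (array([ 0.59  , -0.1921,  0.096 ]), np.float64(0.0006508066666973022))
[ 0.5898 -0.1916  0.097 ]
```

Request:
{"op": "step_arm", "data": {"deltas": [{"translation": [-0.12,-1,0],"rot": [0,0,0.01]},{"translation": [-0.12,-1,0],"rot": [0,0,0.01]},{"translation": [-0.12,-1,0],"rot": [0,0,0.01]},{"translation": [-0.12,-1,0],"rot": [0,0,0.01]},{"translation": [-0.12,-1,0],"rot": [0,0,0.01]},{"translation": [-0.12,-1,0],"rot": [0,0,0.01]},{"translation": [-0.12,-1,0],"rot": [0,0,0.01]}]}}

```text
time: 4.8
tcp_pos: [0.5407, 0.0194, 0.2877]
tool_rot: [3.126, -0.308, -0.003]
contact_force: [-0.7, -0.1, 0.4]
grip_width: 0.0512
grasp_force: 0.0
```

```bash
python3 - <<'E'
from h import *
st=readout.observe();w=get_image("wrist");C=cam("wrist",st);print(st["tcp_pos"]);np.save("pics/w4.npy",np.r_[st["tcp_pos"],st["tool_rot"]])
cv2.imwrite("pics/w4.png",w)
for n,p in dict(head=[.599,.1217,.08],hend=[.431,.154,.057],hnear=[.58,.127,.057],grip=[.5455,.1325,.057]).items():print(n,proj(C,np.array(p)))
rel([.545,.1325,.25],-11.2)
E
```

```text
[0.5407 0.0194 0.2877]
head [137.6547 153.4059]
hend [169.5934 323.1414]
hnear [149.1326 172.3968]
grip [155.2281 211.1681]
t [-0.0905 -0.561   0.1897] r [ 0.0003  0.0007 -0.0011]
```

View pics/w4.png

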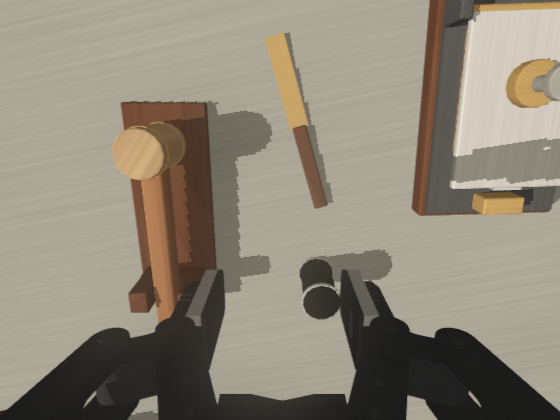

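The mallet head's top disc is centred at (141,153), against a predicted (138,153). The handle runs down from there to (165,310).

```bash
python3 - <<'E'
from h import *
p=np.load("pics/w4.npy");C=cam("wrist",dict(tcp_pos=p[:3],tool_rot=p[3:]));t=cam("top");s=cam("side")
h,e=tri((C,(141,153)),(t,(218.2,209)),(s,(120+264/2.494,185+48/2.5)));print(h,e)
print(plane(C,(141,153),.08))
u=np.array([np.cos(np.radians(-11.2)),np.sin(np.radians(-11.2))])
g=h[:2]-.055*u;print("grip",g,"handle end check",h[:2]-.175*u)
rel([g[0],g[1],.16],-11.2)
E
```

```text
[0.5994 0.1211 0.0755] 0.0018574257378768308
[0.5988 0.119  0.08  ]
grip [0.5454 0.1318] handle end check [0.4277 0.1551]
t [-0.0872 -0.5581  0.6397] r [ 0.0003  0.0007 -0.0011]
```

Request:
{"op": "step_arm", "data": {"deltas": [{"translation": [-0.087,-0.558,0.2],"rot": [0,0,0]},{"translation": [-0.087,-0.558,0.4],"rot": [0,0,0]},{"translation": [-0.087,-0.558,0.6],"rot": [0,0,0]},{"translation": [-0.087,-0.558,0.6],"rot": [0,0,0]},{"translation": [-0.087,-0.558,0.7],"rot": [0,0,0]},{"translation": [-0.087,-0.558,0.8],"rot": [0,0,0]},{"translation": [-0.087,-0.558,0.88],"rot": [0,0,0]},{"translation": [-0.087,-0.558,0.94],"rot": [0,0,0]},{"translation": [-0.087,-0.558,0.94],"rot": [0,0,0]},{"translation": [-0.087,-0.558,0.94],"rot": [0,0,0]}]}}

```text
time: 5.85
tcp_pos: [0.5461, 0.1326, 0.1012]
tool_rot: [-3.126, 0.309, -0.001]
contact_force: [0.4, -0.2, 0.1]
grip_width: 0.0513
grasp_force: 0.0
```

Request:
{"op": "step_arm", "data": {"deltas": [{"translation": [0,0,0],"rot": [0,0,0]},{"translation": [0,0,0],"rot": [0,0,0]},{"translation": [0,0,0],"rot": [0,0,0]},{"translation": [0,0,0],"rot": [0,0,0]},{"translation": [0,0,0],"rot": [0,0,0]},{"translation": [0,0,0],"rot": [0,0,0]},{"translation": [0,0,0],"rot": [0,0,0]},{"translation": [0,0,0],"rot": [0,0,0]}], "jaw": -1, "force": 60}}

```text
time: 6.65
tcp_pos: [0.5464, 0.1332, 0.1021]
tool_rot: [-3.126, 0.307, -0.003]
contact_force: [-2.4, -0.8, 6.5]
grip_width: 0.019
grasp_force: 58.7
```

Request:
{"op": "step_arm", "data": {"deltas": [{"translation": [0,0,0],"rot": [0,0,0]},{"translation": [0,0,0],"rot": [0,0,0]},{"translation": [0,0,-0.05],"rot": [0,0,0]},{"translation": [0,0,-0.15],"rot": [0,0,0]},{"translation": [0,0,-0.3],"rot": [0,0,0]},{"translation": [0,0,-0.45],"rot": [0,0,0]},{"translation": [0,0,-0.6],"rot": [0,0,0]},{"translation": [0,0,-0.7],"rot": [0,0,0]},{"translation": [0,0,-0.7],"rot": [0,0,0]},{"translation": [0,0,-0.7],"rot": [0,0,0]}], "force": 110}}

```text
time: 7.65
tcp_pos: [0.5454, 0.133, 0.2405]
tool_rot: [3.126, -0.308, -0.0]
contact_force: [-0.8, 0.4, -2.8]
grip_width: 0.0184
grasp_force: 107.5
```

```bash
python3 - <<'E'
from h import *
st=readout.observe();print(st["tcp_pos"]);s=get_image("side");w=get_image("wrist");cv2.imwrite("pics/s5.png",s)
o=np.zeros((420,800,3),np.uint8);o[:,:560]=w;o[:240,560:]=s[120:360:1,100:340];cv2.imwrite("pics/z5.png",o)
# head should be at peg: grip = peg - .055 u
a=np.radians(-11);u=np.array([np.cos(a),np.sin(a)]);g=np.array([.5895,-.1925])-.055*u;print(g)
rel([g[0],g[1],.24],-11.2)
E
```

```text
[0.5454 0.133  0.2405]
[ 0.5355 -0.182 ]
t [ 0.2625  1.5533 -0.0052] r [ 0.0005  0.0017 -0.0004]
```

View pics/z5.png

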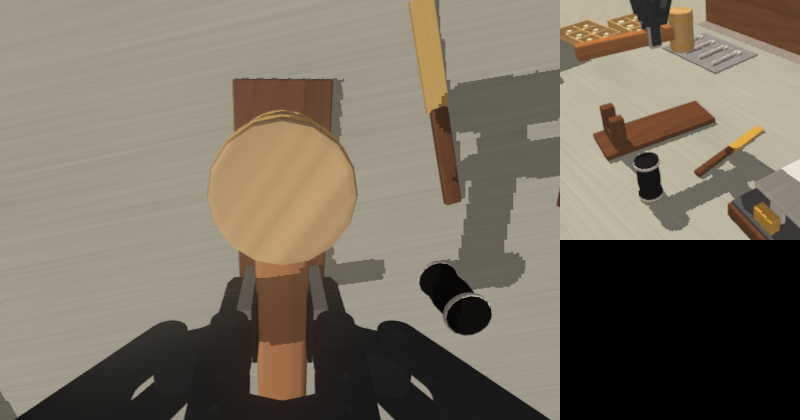

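The mallet is held level. Its head disc is centred at (283,188), in line with the tool, and the rest is empty.

Request:
{"op": "step_arm", "data": {"deltas": [{"translation": [0.13,0.2,0],"rot": [0,0,0]},{"translation": [0.13,0.4,0],"rot": [0,0,0]},{"translation": [0.13,0.6,0],"rot": [0,0,0]},{"translation": [0.13,0.8,0],"rot": [0,0,0]},{"translation": [0.13,1,0],"rot": [0,0,0]},{"translation": [0.13,1,0],"rot": [0,0,0]}]}}

```text
time: 8.35
tcp_pos: [0.5305, -0.0721, 0.2389]
tool_rot: [3.124, -0.315, -0.006]
contact_force: [0.2, 0.9, -2.3]
grip_width: 0.018
grasp_force: 108.2
```

```bash
python3 - <<'E'
from h import *
st=readout.observe()
C=cam("wrist",dict(tcp_pos=np.array([.5454,.133,.2405]),tool_rot=np.array([3.126,-.308,0])))
h=plane(C,(283,188),.22);print(h,np.linalg.norm(h[:2]-[.5454,.133]))
rel([.5355,-.182,.24],-11.2)
E
```

```text
[0.6004 0.1214 0.22  ] 0.056190363000872746
t [ 0.1338  0.5333 -0.0051] r [ 0.0008  0.0017 -0.0027]
```

Request:
{"op": "step_arm", "data": {"deltas": [{"translation": [0.13,0.25,0],"rot": [0,0,-0.002]},{"translation": [0.13,0.53,0],"rot": [0,0,-0.002]},{"translation": [0.13,0.53,0],"rot": [0,0,-0.002]},{"translation": [0.13,0.53,0.08],"rot": [0,0,-0.002]},{"translation": [0.13,0.53,0.15],"rot": [0,0,-0.002]},{"translation": [0.13,0.53,0.15],"rot": [0,0,-0.002]},{"translation": [0.13,0.53,0.15],"rot": [0,0,-0.002]}]}}

```text
time: 9.05
tcp_pos: [0.5366, -0.1754, 0.2093]
tool_rot: [-3.126, 0.298, 0.004]
contact_force: [0.1, -0.3, -2.5]
grip_width: 0.0182
grasp_force: 108.7
```

```bash
python3 - <<'E'
from h import *
st=readout.observe();print(st["tcp_pos"])
s=get_image("side");w=get_image("wrist");t=get_image("top")
o=np.zeros((600,800,3),np.uint8);o[:420,:560]=w;o[:240,560:]=cv2.resize(t[165:285,320:440],(240,240));o[300:,400:]=cv2.resize(s[190:340,280:480],(400,300),interpolation=2);cv2.imwrite("pics/z6.png",o)
rel([.5355,-.182,.1765],-11.2)
E
```

```text
[ 0.5366 -0.1754  0.2093]
t [-0.0053  0.0291  0.1747] r [ 0.0001 -0.0005  0.0023]
```

View pics/z6.png

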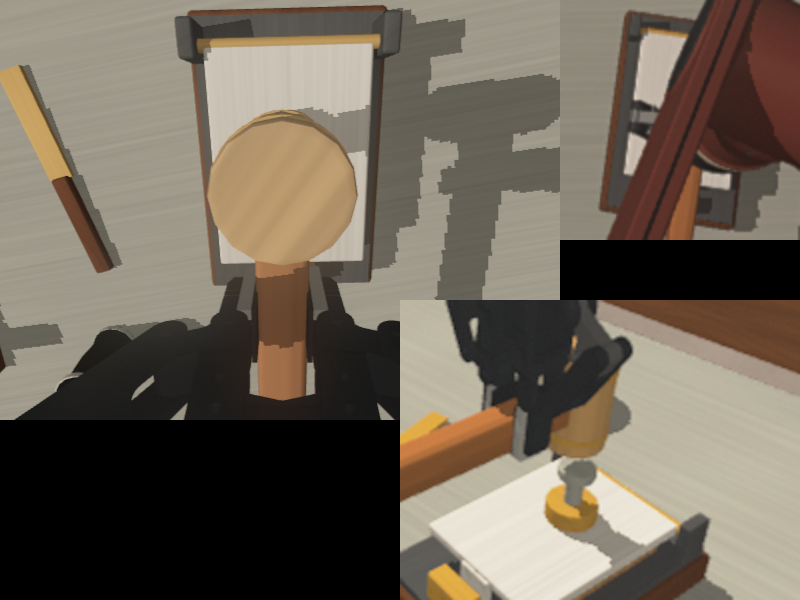

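The head hangs just above the peg and the cover is still shut. I'll correct 6 mm sideways, then strike.

Request:
{"op": "step_arm", "data": {"deltas": [{"translation": [-0.005,0.03,0],"rot": [0,0,0.002]},{"translation": [-0.005,0.03,0],"rot": [0,0,0.002]},{"translation": [-0.005,0.03,0],"rot": [0,0,0.002]},{"translation": [-0.005,0.03,0.06],"rot": [0,0,0.002]},{"translation": [-0.005,0.03,0.13],"rot": [0,0,0.002]},{"translation": [-0.005,0.03,0.19],"rot": [0,0,0.002]},{"translation": [-0.005,0.03,0.19],"rot": [0,0,0.002]}]}}

```text
time: 9.9
tcp_pos: [0.5351, -0.1832, 0.1718]
tool_rot: [3.126, -0.308, 0.001]
contact_force: [0.0, -0.9, 1.8]
grip_width: 0.018
grasp_force: 109.4
```

Request:
{"op": "step_arm", "data": {"deltas": [{"translation": [0,0,0.01],"rot": [0,0,0]},{"translation": [0,0,0.015],"rot": [0,0,0]},{"translation": [0,0,0.015],"rot": [0,0,0]}]}}

```text
time: 10.2
tcp_pos: [0.5352, -0.1832, 0.171]
tool_rot: [3.126, -0.308, 0.001]
contact_force: [-4.0, 0.6, 8.7]
grip_width: 0.018
grasp_force: 110.7
```

Request:
{"op": "step_arm", "data": {"deltas": [{"translation": [0,0,-0.1],"rot": [0,0,0]},{"translation": [0,0,-0.25],"rot": [0,0,0]},{"translation": [0,0,-0.35],"rot": [0,0,0]},{"translation": [0,-0.25,-0.36],"rot": [0,0,0]},{"translation": [0,-0.5,-0.36],"rot": [0,0,0]},{"translation": [0,-0.5,-0.36],"rot": [0,0,0]},{"translation": [0,-0.5,-0.36],"rot": [0,0,0]}]}}

```text
time: 10.9
tcp_pos: [0.5539, -0.0833, 0.2406]
tool_rot: [-3.127, 0.303, 0.004]
contact_force: [-0.3, -0.6, -2.0]
grip_width: 0.0181
grasp_force: 108.9
```

```bash
python3 - <<'E'
from h import *
st=readout.observe();print(st["tcp_pos"]);np.save("pics/w7.npy",np.r_[st["tcp_pos"],st["tool_rot"]])
s=get_image("side");w=get_image("wrist");C=cam("wrist",st)
cv2.imwrite("pics/s7.png",s)
o=np.zeros((420,800,3),np.uint8);o[:,:560]=w;o[:300,400:]=cv2.resize(s[240:380,260:447],(400,300),interpolation=2);cv2.imwrite("pics/z7.png",o)
for z in(.097,.082):print(proj(cam("side"),np.array([.5895,-.1925,z])),proj(C,np.array([.5895,-.1925,z])))
E
```

```text
[ 0.5539 -0.0833  0.2406]
[368.0705 273.6799] [450.8608 137.9241]
[366.7197 282.5059] [440.1208 135.3345]
```

View pics/z7.png

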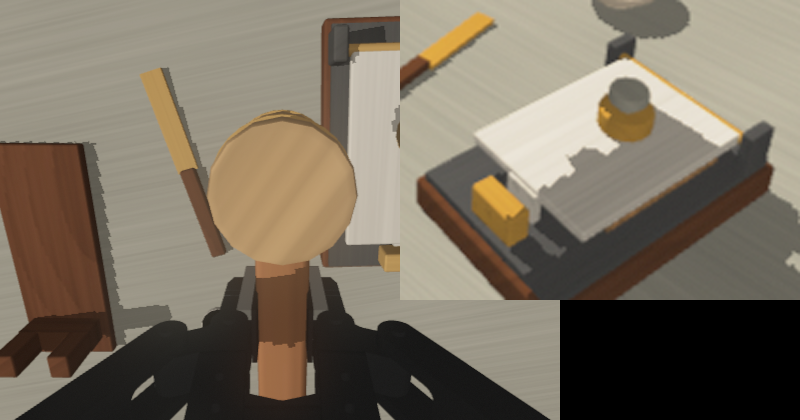

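The peg is home: in the side view its top is at row 282.5, where z = 0.082 is predicted, and the stem is hidden. The mallet head is still centred at (283,188), so it did not slip. Now I'll return it.

```bash
python3 -c "
from h import *
rel([.5455,.133,.2405],-11.25)"
```

```text
t [-0.2536 -1.0615  0.0022] r [0.0001 0.0009 0.0001]
```

Request:
{"op": "step_arm", "data": {"deltas": [{"translation": [-0.05,-0.2,0],"rot": [0,0,0]},{"translation": [-0.1,-0.4,0],"rot": [0,0,0]},{"translation": [-0.15,-0.6,0],"rot": [0,0,0]},{"translation": [-0.2,-0.8,0],"rot": [0,0,0]},{"translation": [-0.25,-1,0],"rot": [0,0,0]},{"translation": [-0.25,-1,0],"rot": [0,0,0]},{"translation": [-0.25,-1,0],"rot": [0,0,0]},{"translation": [-0.25,-1,0],"rot": [0,0,0]},{"translation": [-0.25,-1,0],"rot": [0,0,0]}]}}

```text
time: 11.9
tcp_pos: [0.5446, 0.1193, 0.2417]
tool_rot: [3.126, -0.311, -0.0]
contact_force: [-0.6, 0.2, -2.0]
grip_width: 0.0181
grasp_force: 109.2
```

```bash
python3 -c "
from h import *
print(readout.observe()['tcp_pos']);rel([.5455,.133,.2405],-11.25)"
```

```text
[0.5446 0.1193 0.2417]
t [-0.0092 -0.0678  0.0061] r [ 0.0002  0.0001 -0.0011]
```

Request:
{"op": "step_arm", "data": {"deltas": [{"translation": [-0.009,-0.068,0],"rot": [0,0,0]},{"translation": [-0.009,-0.068,0],"rot": [0,0,0]},{"translation": [-0.009,-0.068,0.15],"rot": [0,0,0]},{"translation": [-0.009,-0.068,0.3],"rot": [0,0,0]},{"translation": [-0.009,-0.068,0.4],"rot": [0,0,0]},{"translation": [-0.009,-0.068,0.4],"rot": [0,0,0]},{"translation": [-0.009,-0.068,0.4],"rot": [0,0,0]},{"translation": [-0.009,-0.068,0.4],"rot": [0,0,0]}]}}

```text
time: 12.7
tcp_pos: [0.5465, 0.1349, 0.1637]
tool_rot: [-3.126, 0.308, -0.005]
contact_force: [0.7, 0.1, -1.9]
grip_width: 0.0182
grasp_force: 109.2
```

```bash
python3 -c "
from h import *
print(readout.observe()['tcp_pos']);rel([.546,.1328,.102],-11.25)"
```

```text
[0.5465 0.1349 0.1637]
t [-0.0012  0.0109  0.3086] r [-0.0004 -0.0014  0.0001]
```

Request:
{"op": "step_arm", "data": {"deltas": [{"translation": [0,0.008,0.05],"rot": [0,0,0]},{"translation": [0,0.008,0.1],"rot": [0,0,0]},{"translation": [0,0.008,0.15],"rot": [0,0,0]},{"translation": [0,0.008,0.2],"rot": [0,0,0]},{"translation": [0,0.008,0.24],"rot": [0,0,0]},{"translation": [0,0.008,0.26],"rot": [0,0,0]},{"translation": [0,0.008,0.275],"rot": [0,0,0]},{"translation": [0,0.008,0.28],"rot": [0,0,0]},{"translation": [0,0.008,0.28],"rot": [0,0,0]},{"translation": [0,0.008,0.28],"rot": [0,0,0]}]}}

```text
time: 13.7
tcp_pos: [0.5453, 0.1332, 0.1063]
tool_rot: [-3.126, 0.308, -0.001]
contact_force: [0.1, 0.5, -2.8]
grip_width: 0.0182
grasp_force: 109.2
```

```bash
python3 -c "
from h import *
for i in range(3):get_image('top');print(readout.observe()['tcp_pos'],readout.observe()['contact_force'])
rel([.546,.1328,.102],-11.25)"
```

```text
[0.5453 0.1332 0.1064] [ 0.2184 -0.0511 -1.8798]
[0.5452 0.1332 0.1063] [ 0.3237  0.4385 -1.6146]
[0.5452 0.1332 0.1063] [-0.2197 -0.5474 -1.9461]
t [0.0043 0.0012 0.0215] r [-0.0001 -0.0003  0.    ]
```

Laterally it matches. Creep down to contact.

Request:
{"op": "step_arm", "data": {"deltas": [{"translation": [0.003,0,0.005],"rot": [0,0,0]},{"translation": [0.003,0,0.01],"rot": [0,0,0]},{"translation": [0.003,0,0.015],"rot": [0,0,0]},{"translation": [0.003,0,0.02],"rot": [0,0,0]},{"translation": [0.003,0,0.02],"rot": [0,0,0]}]}}

```text
time: 14.35
tcp_pos: [0.5456, 0.1331, 0.1024]
tool_rot: [3.126, -0.308, -0.0]
contact_force: [-3.2, -0.3, 4.6]
grip_width: 0.0185
grasp_force: 110.1
```

Request:
{"op": "step_arm", "data": {"deltas": [{"translation": [0,0,0],"rot": [0,0,0]},{"translation": [0,0,0],"rot": [0,0,0]},{"translation": [0,0,0],"rot": [0,0,0]}], "force": 20}}

```text
time: 14.65
tcp_pos: [0.5456, 0.1331, 0.1024]
tool_rot: [3.126, -0.308, -0.0]
contact_force: [-4.3, -0.8, 6.2]
grip_width: 0.018
grasp_force: 110.2
```

Request:
{"op": "step_arm", "data": {"deltas": [{"translation": [0,0,0],"rot": [0,0,0]},{"translation": [0,0,0],"rot": [0,0,0]},{"translation": [0,0,0],"rot": [0,0,0]},{"translation": [0,0,0],"rot": [0,0,0]},{"translation": [0,0,0],"rot": [0,0,0]},{"translation": [0,0,0],"rot": [0,0,0]}], "jaw": 0.2}}

```text
time: 15.25
tcp_pos: [0.5456, 0.133, 0.1019]
tool_rot: [-3.126, 0.308, -0.0]
contact_force: [-0.6, 0.4, -0.4]
grip_width: 0.0514
grasp_force: 0.0
```

Request:
{"op": "step_arm", "data": {"deltas": [{"translation": [0,0,-0.05],"rot": [0,0,0]},{"translation": [0,0,-0.15],"rot": [0,0,0]},{"translation": [0,0,-0.3],"rot": [0,0,0]},{"translation": [0,0,-0.5],"rot": [0,0,0]},{"translation": [0,0,-0.7],"rot": [0,0,0]},{"translation": [0,0,-0.9],"rot": [0,0,0]},{"translation": [-0.4,0,-0.9],"rot": [0,0,0]},{"translation": [-0.4,0,-0.9],"rot": [0,0,0]},{"translation": [-0.4,0,-0.9],"rot": [0,0,0]},{"translation": [-0.4,0,-0.9],"rot": [0,0,0]}]}}

```text
time: 16.25
tcp_pos: [0.4671, 0.1488, 0.283]
tool_rot: [-3.126, 0.306, -0.003]
contact_force: [0.1, 0.4, 0.1]
grip_width: 0.0514
grasp_force: 0.0
```

```bash
python3 - <<'E'
from h import *
st=readout.observe();w=get_image("wrist");s=get_image("side");t=get_image("top")
o=np.zeros((600,800,3),np.uint8);o[:420,:560]=w;o[420:,:300]=cv2.resize(t[140:320,160:460],(300,180));o[300:,400:]=cv2.resize(s[185:335,120:320],(400,300),interpolation=2);o[:180,560:]=s[230:410,240:480];cv2.imwrite("pics/z8.png",o)
s0=cv2.imread("pics/side0.png");d=cv2.absdiff(s,s0).max(2)
print("side diff rest area",(d[190:280,125:265]>30).sum(),"barrel/spatula",(d[240:330,170:310]>30).sum(),"dish",(d[215:250,335:390]>30).sum())
C=cam("wrist",st);print(st["time"],proj(C,np.array([.5994,.1211,.08])))
E
```

```text
side diff rest area 53 barrel/spatula 466 dish 0
16.25 [283.6471  11.5274]
```

View pics/z8.png

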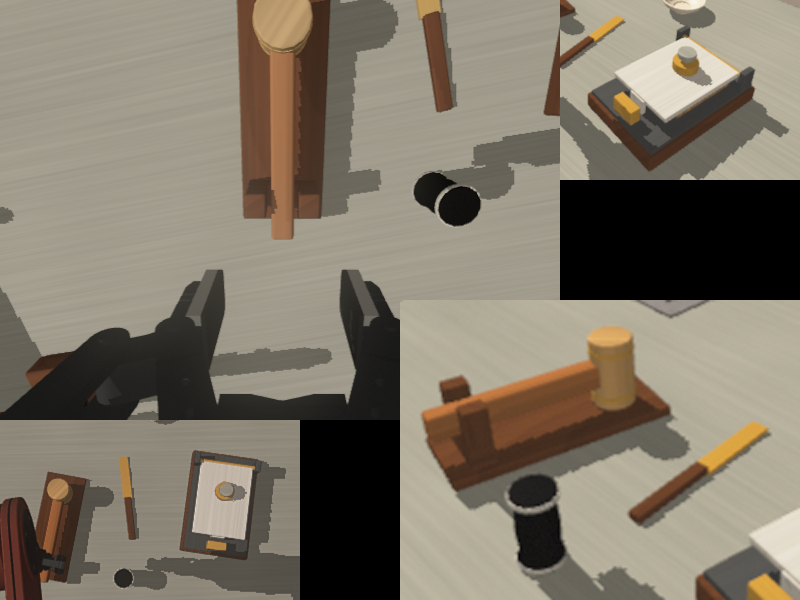

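The mallet is back with its handle in the slot and its head upright. The cover is shut, the peg is home, and the other things have not moved; the remaining image differences there look like the arm's shadow and the press's changed cover.

```bash
python3 -c "
from bench import finish_job
print(finish_job())"
```

```text
the job is handed in; nothing more can be done
None
```

The job is handed in: the cover is caught shut, the peg was driven home with the mallet's head, and the mallet is back in its rest. The barrel, dish and spatula were not touched, and the robot's clock read about 16 s.

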